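Tip inspected nuts from the scoop into their tray cell

ROBOT

A 7-joint arm with a two-finger parallel gripper is mounted at the origin on the work surface. World frame = base frame: x ahead of the robot, y to its left, z up, the work surface at z = 0. Lengths are in m, angles in rad, forces in N, time in s.
With the tool pointing down it reaches from about 0.425 to 0.875 m from the base axis. Payload 4.7 kg.
Tool frame: the origin (TCP) lies on the centre line of the jaws, within the pads' length; the fingertips stand 8 mm ahead of it and the grasp point (between the pads) lies 11 mm behind it (tip_extent is the distance from the TCP to the fingertips, in m); z points along the fingers, x is the direction in which the jaws open and shut, and the axes are right-handed (so a half turn about z gives the same grasp; the last joint's range is limited). The gripper opens to 85 mm and grips with 20 to 120 N. Pads are 22 mm wide; open, the fingers measure 114 mm over their backs; the gripper's body (76 mm by 85 mm) begins 54 mm behind the grasp point. The pads swing forward as they close: fully open they stand 13 mm farther back than shut.
Start: joints at [1.344, 0.321, -0.07, 1.45, 0.023, 1.371, -0.057], TCP at [0.155, -0.631, 0.239] pointing down, gripper open.
Joint ranges: [-2.86, 2.86], [-0.3, 2.09], [-1.38, 1.24], [0.06, 2.45], [-1.56, 4.7], [0.09, 2.05], [-2.69, 2.69]. Speed limits (rad/s): [2.57, 2.57, 3.14, 3.14, 3.14, 3.14, 3.14].

INTERFACE

Orientations are given as a unit quaternion [x, y, z, w].
In Python, from station import * gives the robot as it stands.
- The arm moves only by the tool send_rows, never from a script. Its argument "plan" is a list that holds one entry, the list of rows, each a list of 7 numbers: the turn, a rotation vector about the tool's x, y, z in rad, then the shift along the tool's x, y, z in mm, then the opening, from 0 (shut) to 1 (fully open). In form: [[[wx, wy, wz, x, y, z, gripper], ...]]. A call has exactly 5 rows; each row is the pose to reach, as a shift and turn from the pose measured when the call began, along the tool's axes at that moment; what a row does not reach only later rows make up. A row lasts 1/10 s, in which the tool goes at most 50 mm and 8.59 degrees, less where a joint would pass 70% of its speed; a pose out of reach is approached as far as the arm can. A call with a gripper value outside its range is refused whole. The fingers move at their own pace and stop on an object; "grip_force" is the grip in N (left out, the last holds). Time passes only in rows, so rows that repeat a pose let the fingers close, or fill a call up. It gives the time, the measured TCP pose, the force and the opening at its end, in the units of the state.
- get_obs(): the state, without advancing time (a new reading comes with each control period).
- get_image(name): name is "scene" or "top" or "wrist"; returns a dict with "img" (384x512x3 uint8, red, green, blue), "range_z" (384x512 float32, m along the optical axis (not along the pixel's ray), 0 where there is no reading), "fx", "fy", "cx", "cy" (pixels), "k1" (the pictures are not rectified: a ray, as slopes to the right and down, at radius r is drawn at 1 + k1 r^2 times it, then the intrinsics apply), "cam_to_world" (4x4, takes a point from camera to world coordinates). Camera axes: x right, y up, looking along -z (the intrinsics and any distortion apply to the point x, -y, -z); pixel columns grow to the right and rows downward; lengths in m; the calibration is good to about 2 mm. A picture is of the moment at which its call begins.
- finish_job(): hands the job in, once; it reports no verdict.
The state is a dict: "time": time; "joints": joint angles; "dq": joint speeds; "effort": joint torques, N m; "eef_pos": TCP position; "tool_rot": TCP orientation; "contact_force": force on the tool from outside, world axes, zero at the start; "moment": the same for the moment, N m; "gripper_width": finger opening in m.
Only numpy, scipy, OpenCV 4.12 (cv2) and the standard library are available. Lean on these libraries where they do the work, as an engineer would, in place of code of your own. Each camera call takes 0.05 s, during which the arm holds its last target. There are 200 camera calls.

TASK

Take the scoop with the three inspected hex nuts out from under the inspection head by its handle, and tip the nuts, from close above the tray, into the tray cell that already holds a hex nut like them. Then set the empty scoop back flat on the stage, centred under the lens with its handle to the front. Do not touch the nuts with the fingers, do not knock the stand, and leave the other parts and tools where they are.

Things in the scene. Friction and masses are not known exactly. Their poses are not given: they have to be found in the camera images.
- stand: Fixed inspection stand. Origin on the table below the lens axis; x points from its front to its column, z up. Dark blue base plate 16.5 mm thick with cut corners, x -165 to 250 mm, y +-150 mm. Column x 110 to 210 mm, y +-60 mm, 484 mm high. The head hangs over the stage from the column.
- lamp_bar (a point): Middle of the stand's black cross bar, 98 mm behind the lens axis, 215 mm high; axes as the stand's. Bar 35 mm high, y +-200 mm; from its ends arms run 140 mm to the front at y +-190 mm, carrying two lamps each: 10 mm before and 75 mm behind the lens axis, centres 295 mm above the table, 60 mm thick, 80 mm long, aimed inward and down, inner ends at y about +-135 mm.
- stage_mid (a point): Centre of the top face of the fixed stage plate, on the lens axis; axes as the stand's (x towards the column, -x to the front). Plate 110 mm along x, 150 mm along y, 12 mm thick; its height above the table differs from start to start.
- lens (a point): Lower end of the objective on the lens axis, 225 mm above the table. The head is round about this axis: objective radius 27 mm, from 37 mm above this point a shroud of radius 50 mm, widening to 100 mm at 100 mm above it, up to 260 mm above. A gripper pointing straight down on the scoop's handle would meet the shroud: lean it to the front by about 30 degrees.
- scoop_mid (a point): Loose polished steel scoop, 160 g, on the stage, handle out over its front edge. Point: trough centre, 10 mm above the underside; x runs from handle to open end, z up. Trough 110 x 44 x 20 mm high outside, walls and floor 2 mm, closed at the back, fully open at the front (no lip). Nuts slide in it from a slope of about 16 to 23 degrees.
- scoop_tip (a point): Middle of the scoop's open front edge, 1 mm above its underside, 55 mm ahead of scoop_mid; axes as scoop_mid.
- scoop_grip (a point): Gripping point on the handle's centre line, 104 mm behind and 11 mm above scoop_mid; axes as scoop_mid. The handle is a bar 10 mm wide across the scoop (pinch it there), 14 mm deep and 88 mm long; from the trough's back wall it rises backwards at 11.5 degrees and ends 36 mm behind this point.
- tray: Fixed white divided tray, origin at the centre of its underside, x along its long side. 192 x 129 x 45 mm high, floor 3 mm, all walls and dividers 3 mm thick and equally high. Six square cells 60 mm inside: three along x (centres at x -63, 0, +63 mm) by two along y (centres at y -31.5, +31.5 mm).
- nut1_mid (a point): Centre of a loose plain steel hex nut, 24 mm across flats, 28 mm across corners, 13 mm high, 16 mm bore, 33 g, lying flat in the scoop at the closed end (its place at the start).
- nut2_mid (a point): Centre of a loose plain steel hex nut, 24 mm across flats, 28 mm across corners, 13 mm high, 16 mm bore, 33 g, lying flat in the scoop in the middle (its place at the start).
- nut3_mid (a point): Centre of a loose plain steel hex nut, 24 mm across flats, 28 mm across corners, 13 mm high, 16 mm bore, 33 g, lying flat in the scoop nearest the open end (its place at the start).
- sample_nut_mid (a point): Centre of the loose sample hex nut (same size as the three), lying flat in the target cell; which cell differs from start to start. Nuts that come in may push or cover it.
- sample_washer_mid (a point): Centre of a flat steel washer, 42 mm across, 4 mm thick, lying in another cell; leave alone.
- sample_dowel_center (a point): Centre of a steel dowel, 12 mm thick, 40 mm long along its x, lying in another cell; leave alone.
- sample_roller_center (a point): Centre of an upright solid steel roller, 22 mm across, 28 mm high, in another cell; leave alone.
- sample_screw_mid (a point): Centre of a cap screw standing on its head, head 18 mm across, 38 mm high in all, in another cell; leave alone. One cell is empty.
- lens_cap: Black lens cap lying on the stand's base, 58 mm across, 12 mm high; origin centre of underside. Bystander.
- gauge_block: Steel gauge block standing on the stand's base, 35 x 9 x 30 mm high; origin centre of underside. Bystander.
- loupe: Black eye loupe beside the tray, 42 mm across, 42 mm high; origin centre of underside. Bystander.
- bottle: Clear bottle with white cap beside the tray, 52 mm across, 115 mm high; origin centre of underside. Bystander.
- blower: Black rubber air blower standing on its bulb, 56 mm across, 95 mm high; origin centre of underside. Bystander.
Mind the look-alikes: they are no part of the job. Several things have the shape of the tray; the one meant has the colours described above.

How it is judged:
By the outcome, as a careful person would: the job done as asked, in the order asked, and still so for the second after the job is handed in, with the robot touching nothing.
It also fails if it takes over 61 s, if anything falls off the work surface, if the arm or the gripper's body presses on something with over 40 N, if the wrist force passes 120 N, or if a joint passes its speed limit or range.

## Working session

There is one attempt and no reset: what is moved stays moved. The work goes in short steps, Python scripts to look and compute and a tool call to move; the robot and the scene stay as the last step left them, time stands still between calls to the robot, and variables do not carry over. Pictures are saved under pics/ and viewed, about 8 in all and at most 12, crops included, and the job is handed in when it is done.

Besides the shell and the picture viewer there is one more tool, called after "Request:" as name(argument=value, ...) on one line, values as JSON. send_rows: Moves the arm, as the interface text tells. Its arguments: {"type":"object","properties":{"plan":{"type":"array","items":{"type":"array","items":{"type":"array","items":{"type":"number"}}}},"grip_force":{"type":"number"}},"required":["plan"]}

```bash
ls; mkdir -p pics
python3 - <<'E'
from station import *
import cv2,numpy as np,pickle
o=get_obs();print({k:np.round(v,3).tolist() for k,v in o.items()})
ims={n:get_image(n) for n in("scene","top","wrist")}
pickle.dump(ims,open('i0.pkl','wb'))
for n,d in ims.items():
    print(n,d['fx'],d['fy'],d['cx'],d['cy'],d['k1'],np.round(d['cam_to_world'],3).tolist())
a=np.hstack([ims['scene']['img'],ims['top']['img']])
cv2.imwrite('pics/a.png',cv2.resize(ims['scene']['img'],(800,600),interpolation=cv2.INTER_CUBIC)[:,:,::-1])
cv2.imwrite('pics/b.png',cv2.resize(ims['top']['img'],(800,600),interpolation=cv2.INTER_CUBIC)[:,:,::-1])
E
```

```text
pics
{'time': 0.0, 'joints': [1.344, 0.322, -0.07, 1.452, 0.023, 1.371, -0.057], 'dq': [-0.0, -0.0, -0.002, -0.001, -0.0, 0.001, 0.001], 'effort': [0.0, -49.358, -0.382, -31.434, 0.013, 0.012, -0.0], 'eef_pos': [0.155, -0.631, 0.238], 'tool_rot': [0.787, -0.617, -0.001, -0.001], 'contact_force': [0.457, 0.713, -0.606], 'moment': [-0.024, 0.003, -0.018], 'gripper_width': 0.085}
scene 379.95127608675665 379.95127608675665 257.0384310770416 192.45691586865632 -0.10823360393656485 [[-0.311, -0.695, 0.649, 1.342], [0.951, -0.233, 0.206, 0.398], [0.008, 0.681, 0.732, 1.048], [0.0, 0.0, 0.0, 1.0]]
top 348.11118746737134 348.11118746737134 260.46558957564304 189.74534416195917 0.03735797069053375 [[-0.002, 0.985, -0.17, 0.359], [-1.0, -0.001, 0.008, 0.152], [0.007, 0.17, 0.985, 1.211], [0.0, 0.0, 0.0, 1.0]]
wrist 307.03370252222066 307.03370252222066 256.417186643633 191.64453507281158 -0.020319832548106976 [[0.238, 0.926, 0.295, 0.23], [-0.971, 0.227, 0.071, -0.613], [-0.001, -0.303, 0.953, 0.373], [0.0, 0.0, 0.0, 1.0]]
```

View pics/a.png

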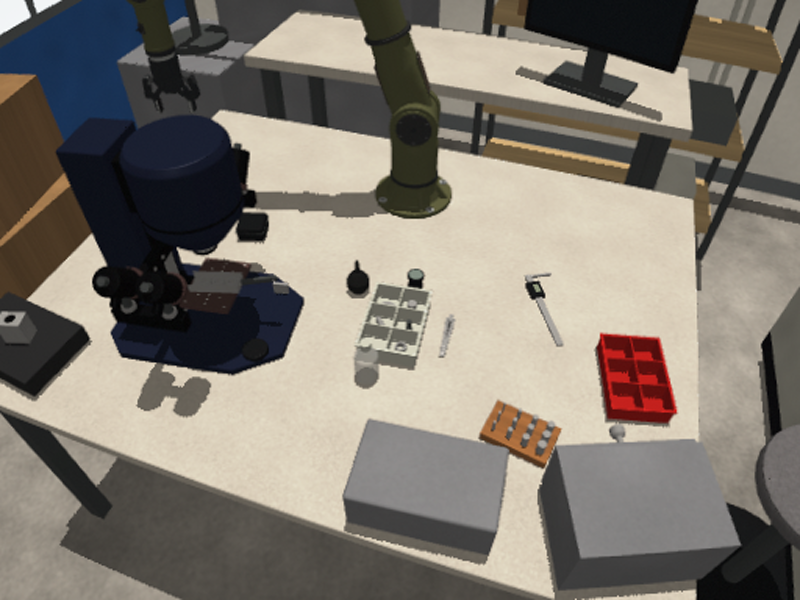

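View pics/b.png

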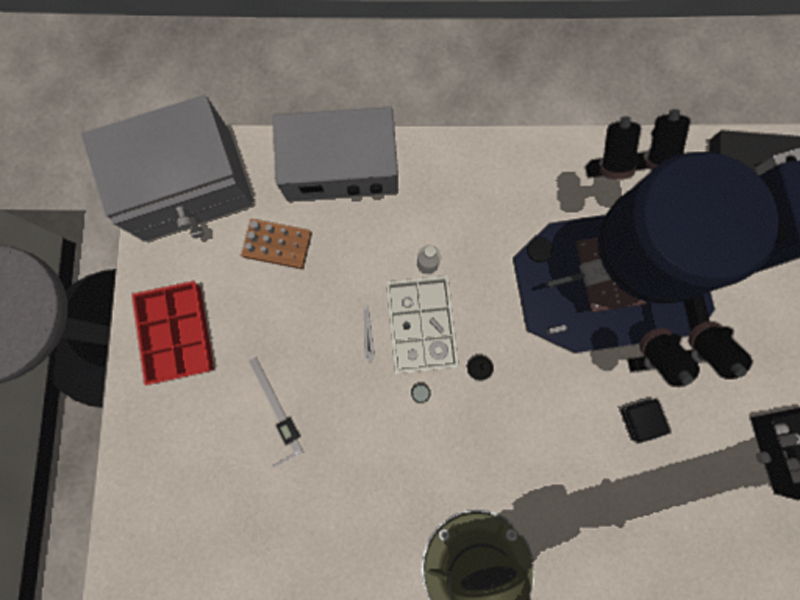

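Scene and top views (in 800x600 pixels): the white tray is at top (422,325) and the red look-alike at top (173,332). The stand is on the right, with the scoop handle pointing front-left at about top (560,283). Next I'll measure positions and make a confirming crop.

```bash
cat > h.py <<'E'
import numpy as np,cv2
from scipy.spatial.transform import Rotation as R
def slopes(d,uv):
    uv=np.asarray(uv,float).reshape(-1,2)
    s=(uv-[d['cx'],d['cy']])/[d['fx'],d['fy']]; x=s.copy()
    for _ in range(20): x=s/(1+d['k1']*(x**2).sum(1,keepdims=True))
    return x
def rays(d,uv):
    x=slopes(d,uv); T=np.array(d['cam_to_world'])
    return T[:3,3],np.c_[x[:,0],-x[:,1],-np.ones(len(x))]@T[:3,:3].T
def onplane(d,uv,z):
    c,r=rays(d,uv); return c+r*((z-c[2])/r[:,2])[:,None]
def cloud(d):
    h,w=d['range_z'].shape; v,u=np.mgrid[:h,:w]
    c,r=rays(d,np.c_[u.ravel(),v.ravel()])
    P=c+r*d['range_z'].ravel()[:,None]; P[d['range_z'].ravel()==0]=np.nan
    return P.reshape(h,w,3)
def project(d,P):
    T=np.array(d['cam_to_world']); q=(np.asarray(P).reshape(-1,3)-T[:3,3])@T[:3,:3]
    s=np.c_[q[:,0],-q[:,1]]/-q[:,2:3]; s*=1+d['k1']*(s**2).sum(1,keepdims=True)
    return s*[d['fx'],d['fy']]+[d['cx'],d['cy']]
E
python3 - <<'E'
from h import *
import pickle
I=pickle.load(open('i0.pkl','rb'))
for n in('top','scene'):
    d=I[n];P=cloud(d);hsv=cv2.cvtColor(d['img'],cv2.COLOR_RGB2HSV)
    # table check
    m=(hsv[...,2]>150)&(hsv[...,1]<70);print(n,'table z',np.nanpercentile(P[m][:,2],[10,50,90]).round(4))
    # base plate
    b=((hsv[...,0]>105)&(hsv[...,0]<130)&(hsv[...,1]>90)&(P[...,2]>.008)&(P[...,2]<.026)&(P[...,1]<0)&(P[...,1]>-.7)&(P[...,0]<.9))
    q=P[b];print(' base',b.sum(),np.median(q[:,2]),q.min(0).round(3),q.max(0).round(3))
    hull=cv2.convexHull(q[:,:2].astype(np.float32));ap=cv2.approxPolyDP(hull,.012,True)[:,0];print(ap.round(3).tolist())
    # stage brown
    s=((hsv[...,0]<15)|(hsv[...,0]>170))&(hsv[...,1]>60)&(P[...,2]>.03)&(P[...,2]<.2)&(P[...,1]<-.1)&(P[...,1]>-.6)&(P[...,0]>.3)
    q=P[s];print(' stage',s.sum(),np.percentile(q[:,2],[10,50,90]).round(4),cv2.minAreaRect(q[:,:2].astype(np.float32)))
    # tray (white, z~.045)
    t=(hsv[...,1]<45)&(P[...,2]>.040)&(P[...,2]<.050)&(abs(P[...,0]-.45)<.2)&(abs(P[...,1]-.15)<.25)
    k,l,st,ce=cv2.connectedComponentsWithStats(t.astype(np.uint8)); 
    if k>1:
        j=1+st[1:,4].argmax();q=P[l==j];print(' tray',len(q),np.median(q[:,2]),cv2.minAreaRect(q[:,:2].astype(np.float32)))
t=I['top']['img'][165:255,235:305];a=cv2.resize(t,(400,514),interpolation=cv2.INTER_CUBIC)
t=I['scene']['img'][150:240,60:220];b=cv2.resize(t,None,fx=2.5,fy=2.5,interpolation=cv2.INTER_CUBIC)
t=I['top']['img'][130:230,320:480];c=cv2.resize(t,None,fx=2.5,fy=2.5,interpolation=cv2.INTER_CUBIC)
o=np.zeros((600,800,3),np.uint8);o[:514,:400]=a;o[:225,400:]=b;o[240:490,400:]=c
cv2.imwrite('pics/c.png',o[:,:,::-1])
E
```

```text
top table z [-0.0026  0.0005  0.0036]
 base 395 0.017007227618955012 [ 0.156 -0.621  0.009] [ 0.751 -0.098  0.025]
[[0.7300000190734863, -0.18199999630451202], [0.6539999842643738, -0.09799999743700027], [0.4909999966621399, -0.12700000405311584], [0.15600000321865082, -0.6209999918937683], [0.574999988079071, -0.5239999890327454], [0.7509999871253967, -0.30300000309944153]]
 stage 268 [0.1207 0.1232 0.1263] ((0.598772406578064, -0.2699872851371765), (0.14778733253479004, 0.10825438797473907), 8.88472843170166)
 tray 486 0.04548288929319677 ((0.5035372376441956, 0.11242011189460754), (0.20021399855613708, 0.13544203341007233), 5.878019332885742)
scene table z [-7.475e-01 -3.000e-04  1.156e-01]
 base 3642 0.016102118884543715 [ 0.448 -0.503  0.008] [ 0.778 -0.095  0.025]
[[0.7379999756813049, -0.4959999918937683], [0.777999997138977, -0.4309999942779541], [0.7329999804496765, -0.16899999976158142], [0.6629999876022339, -0.0949999988079071], [0.5049999952316284, -0.11699999868869781], [0.45500001311302185, -0.20399999618530273], [0.4480000138282776, -0.2549999952316284], [0.48500001430511475, -0.45899999141693115]]
 stage 540 [0.1187 0.1224 0.125 ] ((0.6072138547897339, -0.2925329804420471), (0.15220783650875092, 0.15967564284801483), 9.026955604553223)
 tray 435 0.04396823293207608 ((0.5034034252166748, 0.11652152240276337), (0.20427389442920685, 0.13634705543518066), 5.8191118240356445)
```

View pics/c.png

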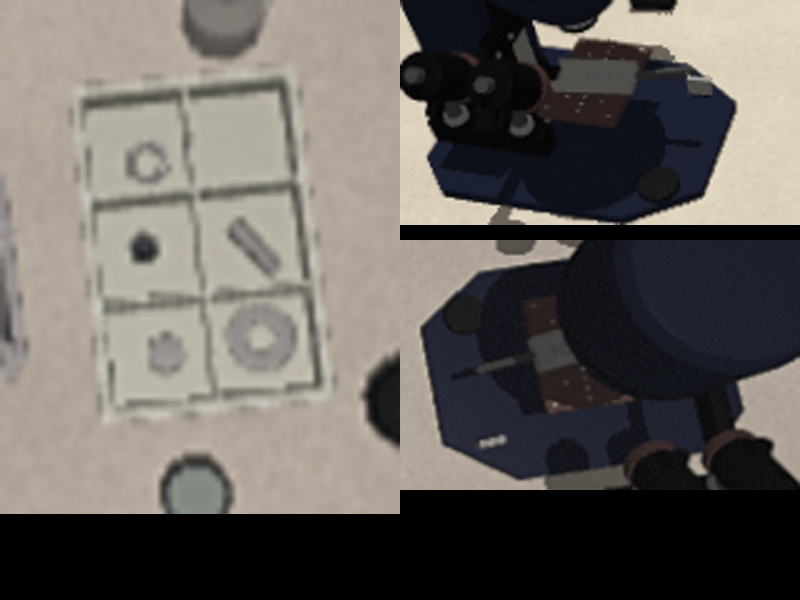

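The scene, crop positions:
- **Target cell:** the candidates are the ring at (148,160) and the big ring at (262,338). The big ring is about 42 mm across, so it's the washer. The small hexagonal ring matches the hex nut, so the target is the top-left cell.
- **Other cells:** they hold the dowel (255,245), screw (145,248) and roller (166,352). The top-right cell is empty.
- **Scoop:** it's on the brown stage with its handle to the front.

Next I'll plan the route round the stand.

```bash
cat >> h.py <<'E'
def Rt(yawdeg,lean):
    # yaw: angle of tool x (=stand y) in the world; lean deg: tool z tilts from down towards stand x (=scoop x)
    a=np.radians(yawdeg); X=np.array([np.cos(a),np.sin(a),0]); sx=np.array([np.sin(a),-np.cos(a),0])
    l=np.radians(lean); Z=np.sin(l)*sx-np.cos(l)*np.array([0,0,1]); return R.from_matrix(np.c_[X,np.cross(Z,X),Z])
def rel(p0,R0,p1,R1):
    return (R0.inv()*R1).as_rotvec().round(3), (R0.inv().apply(np.array(p1)-p0)*1000).round(1)
def chain(wps):
    from station import get_obs
    o=get_obs();p,r=np.array(o['eef_pos']),R.from_quat(o['tool_rot'])
    for p1,r1 in wps:
        w,s=rel(p,r,p1,r1);print(w.tolist(),s.tolist(),'| deg/5',round(np.degrees(np.linalg.norm(w))/5,1),'mm/5',round(np.linalg.norm(s)/5));p,r=np.array(p1),r1
E
python3 - <<'E'
from h import *
import pickle
I=pickle.load(open('i0.pkl','rb'))
print('nut',onplane(I['top'],[[235+148*70/400,165+160*90/514]],.0095), 'tray c', )
e=np.radians(5.85);print('cell',np.array([.5035,.1145])+.063*np.array([np.cos(e),np.sin(e)])+.0315*np.array([-np.sin(e),np.cos(e)]))
# handle along top crop: pixels (452,376)..(530,358) crop c
f=lambda u,v:[320+(u-400)/2.5,130+(v-240)/2.5]
d=I['top'];P=cloud(d)
print('handle/trough', onplane(d,[f(452,376),f(530,358)],.145).round(3).tolist(), [P[int(f(u,v)[1]),int(f(u,v)[0])].round(3).tolist() for u,v in((460,374),(500,364),(545,352),(555,350))])
chain([([.104,-.417,.40],Rt(-76.2,0)),([.29,-.32,.40],Rt(-38,0)),([.42,-.12,.40],Rt(-5,0)),([.56,-.02,.33],Rt(9,30))])
E
```

```text
nut [[0.55532853 0.14149599 0.0095    ]] tray c
cell [0.56296128 0.15225719]
handle/trough [[0.56, -0.106, 0.145], [0.583, -0.204, 0.145]] [[0.589, -0.149, 0.016], [0.575, -0.164, 0.155], [0.598, -0.231, 0.125], [0.596, -0.24, 0.133]]
[0.0, 0.002, -0.0] [-220.1, -1.6, -161.2] | deg/5 0.0 mm/5 55
[0.0, 0.0, -0.667] [-49.8, -203.8, 0.0] | deg/5 7.6 mm/5 42
[0.0, 0.0, -0.576] [-20.7, -237.6, 0.0] | deg/5 6.6 mm/5 48
[-0.521, 0.064, -0.239] [130.8, -111.8, 70.0] | deg/5 6.6 mm/5 37
```

Request:
send_rows(plan=[[[0,0,0,0,0,-45,1],[0,0,0,-45,0,-90,1],[0,0,0,-90,0,-130,1],[0,0,0,-135,0,-160,1],[0,0,0,-180,0,-160,1]]])

```text
time: 0.65
eef_pos: [0.1165, -0.4742, 0.3968]
tool_rot: [0.787, -0.617, 0.001, 0.001]
contact_force: [-0.5, -0.6, 1.3]
gripper_width: 0.0856
```

Request:
send_rows(plan=[[[0,0,0,-40,0,0,1],[0,0,0,-40,0,0,1],[0,0,0,-40,0,0,1],[0,0,0,-40,0,0,1],[0,0,0,-40,0,0,1]]])

```text
time: 1.15
eef_pos: [0.1071, -0.4361, 0.3958]
tool_rot: [0.787, -0.617, 0.0, 0.0]
contact_force: [-0.1, -0.3, 0.0]
gripper_width: 0.0855
```

Request:
send_rows(plan=[[[0,0,-0.13,-14,-41,0,1],[0,0,-0.26,-28,-82,0,1],[0,0,-0.4,-42,-123,0,1],[0,0,-0.53,-56,-164,0,1],[0,0,-0.66,-69,-205,0,1]]])

```text
time: 1.65
eef_pos: [0.2915, -0.3196, 0.3952]
tool_rot: [0.945, -0.326, -0.0, -0.0]
contact_force: [-0.2, -0.0, 0.1]
gripper_width: 0.0854
```

Request:
send_rows(plan=[[[0,0,-0.12,-4,-45,0,1],[0,0,-0.23,-8,-90,0,1],[0,0,-0.35,-12,-135,0,1],[0,0,-0.46,-16,-180,0,1],[0,0,-0.58,-20,-225,0,1]]])

```text
time: 2.15
eef_pos: [0.4159, -0.1288, 0.3948]
tool_rot: [0.999, -0.04, -0.0, -0.001]
contact_force: [0.9, -1.2, -0.0]
gripper_width: 0.0856
```

Run:
```python
from h import *
chain([([.56,-.04,.33],Rt(9,30))])
```

```text
[-0.523, 0.062, -0.231] [136.6, -99.9, 65.0] | deg/5 6.6 mm/5 36
```

Request:
send_rows(plan=[[[-0.1,0.012,-0.046,27,-20,13,1],[-0.21,0.025,-0.092,55,-40,26,1],[-0.31,0.037,-0.139,82,-60,39,1],[-0.42,0.05,-0.185,109,-80,52,1],[-0.523,0.062,-0.231,137,-100,65,1]]])

```text
time: 2.65
eef_pos: [0.5624, -0.0389, 0.3299]
tool_rot: [0.963, 0.076, 0.022, 0.259]
contact_force: [-0.5, -1.5, 0.2]
gripper_width: 0.0855
```

Run:
```python
from station import *
from h import *
import pickle
d=get_image('wrist');pickle.dump(d,open('i1.pkl','wb'));o=get_obs();print(o['eef_pos'],o['tool_rot'],np.round(o['joints'],2))
print(np.round(d['cam_to_world'],3).tolist())
cv2.imwrite('pics/d.png',cv2.resize(d['img'],(800,600),interpolation=cv2.INTER_CUBIC)[:,:,::-1])
```

```text
[ 0.56491444 -0.03152554  0.32127472] [0.96280309 0.08464926 0.01960383 0.25585229] [ 0.57  0.21 -0.99  1.61  0.67  1.57 -0.3 ]
[[0.988, -0.104, -0.117, 0.541], [0.157, 0.664, 0.731, 0.094], [0.001, -0.741, 0.672, 0.408], [0.0, 0.0, 0.0, 1.0]]
```

View pics/d.png

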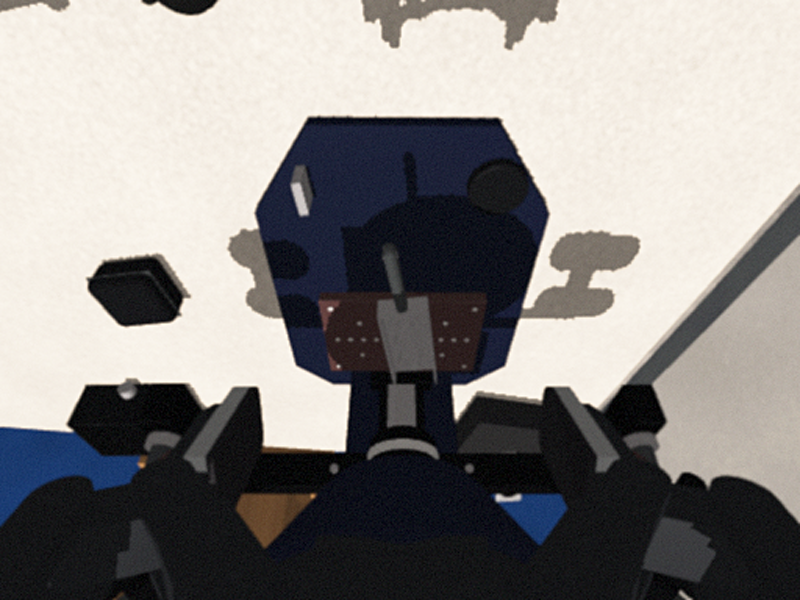

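The wrist view is clear. The brown stage spans about (320,294) to (486,294) to (474,372) to (332,370). The scoop lies on it slightly skewed, with its handle from (390,250) to (402,308). I'll measure these now.

Run:
```python
from h import *
import pickle
d=pickle.load(open('i1.pkl','rb'));P=cloud(d);img=d['img'];hsv=cv2.cvtColor(img,cv2.COLOR_RGB2HSV)
k=.64
s=((hsv[...,0]<20)|(hsv[...,0]>165))&(hsv[...,1]>50);roi=np.zeros_like(s);roi[180:245,195:320]=1;s&=roi
z=P[s][:,2];z=z[(z>.08)&(z<.16)];print('stage z',np.percentile(z,[10,50,90]).round(4));zs=np.median(z)
g=(hsv[...,1]<60)&(img.max(2)>70)&roi;g=g&(P[...,2]>.08)
u=s|g
hull=cv2.convexHull(np.argwhere(s)[:,::-1].astype(np.int32));ap=cv2.approxPolyDP(hull,3,True)[:,0];print(ap.tolist())
for zz in(zs,):
    Q=onplane(d,ap,zz);print(Q.round(4).tolist())
    print('minrect',cv2.minAreaRect(onplane(d,np.argwhere(s)[:,::-1],zz)[:,:2].astype(np.float32)))
# base front edge
F=onplane(d,np.array([[310,118],[502,118],[257,212],[548,212]])*k,.0165);print('base',F.round(4).tolist())
# scoop: gray component
roi2=np.zeros_like(s);roi2[150:245,235:285]=1
g=((hsv[...,1]<70)&(img.max(2)>50)&(P[...,2]>.1)&roi2).astype(np.uint8)
n,l,st,c=cv2.connectedComponentsWithStats(g);j=1+st[1:,4].argmax();print('scoop blob',st[j])
for v in range(155,245,5):
    q=np.where(l[v]==j)[0]
    if len(q): print(v,q.min(),q.max(),np.median(P[v,q],0).round(4).tolist())
```

```text
stage z [0.1182 0.123  0.1238]
[[302, 236], [274, 244], [239, 243], [212, 236], [205, 188], [309, 187]]
[[0.6818, -0.3116, 0.123], [0.6411, -0.3423, 0.123], [0.582, -0.3484, 0.123], [0.5358, -0.3344, 0.123], [0.5205, -0.2197, 0.123], [0.6599, -0.1957, 0.123]]
minrect ((0.6011513471603394, -0.27677181363105774), (0.14990206062793732, 0.1418590396642685), 8.94808578491211)
base [[0.4962, -0.1153, 0.0165], [0.659, -0.0895, 0.0165], [0.4452, -0.2246, 0.0165], [0.7361, -0.1787, 0.0165]]
scoop blob [ 241  189   39   56 1533]
190 261 273 [0.6047, -0.2094, 0.1237]
195 241 274 [0.5959, -0.2105, 0.1327]
200 241 274 [0.5914, -0.212, 0.1411]
205 241 275 [0.5967, -0.2375, 0.1283]
210 242 276 [0.5981, -0.2399, 0.1362]
215 244 276 [0.6012, -0.2509, 0.1356]
220 244 277 [0.6058, -0.267, 0.1322]
225 246 277 [0.6072, -0.2785, 0.1323]
230 247 278 [0.6135, -0.2944, 0.1301]
235 249 279 [0.6154, -0.2987, 0.1376]
240 250 278 [0.6003, -0.3098, 0.1404]
```

Run:
```python
from h import *
import pickle
d=pickle.load(open('i1.pkl','rb'))
a=onplane(d,[[257.5,200],[264.2,235]],.143);print(a.round(4).tolist(),np.degrees(np.arctan2(a[1,0]-a[0,0],-(a[1,1]-a[0,1]))))
h=onplane(d,np.array([[388,250],[397,285]])*.64,.152);print(h.round(4).tolist(),np.degrees(np.arctan2(h[1,0]-h[0,0],-(h[1,1]-h[0,1]))))
r=cv2.resize(d['img'][140:250,190:330],(800,628),interpolation=cv2.INTER_CUBIC)[:600]
r=cv2.convertScaleAbs(r,alpha=1.5,beta=10)
cv2.imwrite('pics/e.png',r[:,:,::-1])
```

```text
[[0.5913, -0.2104, 0.143], [0.6144, -0.2894, 0.143]] 16.288129375365443
[[0.5686, -0.1342, 0.152], [0.5804, -0.1687, 0.152]] 18.835973418246354
```

View pics/e.png

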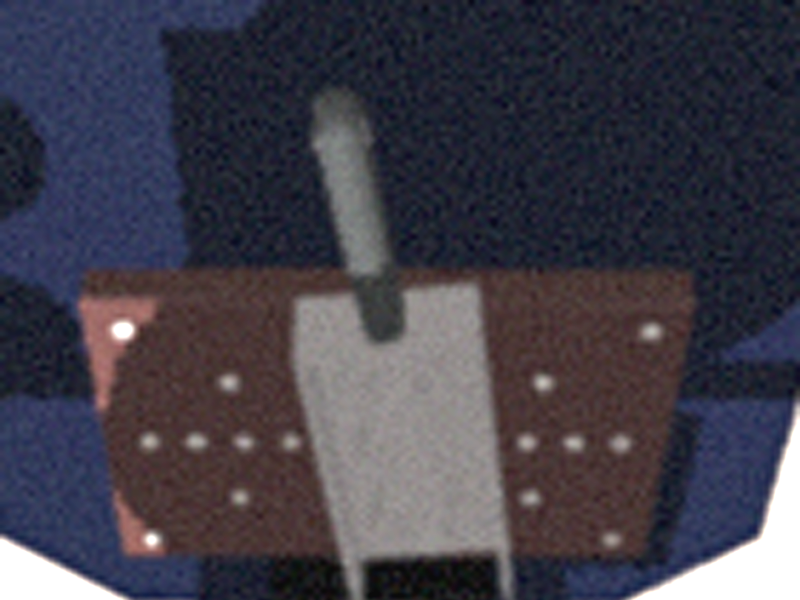

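Run:
```python
from h import *
import pickle
d=pickle.load(open('i1.pkl','rb'))
f=lambda L:np.array(L)/[5.714,5.709]+[190-.4,140-.4]
zs=.123
c=onplane(d,f([[82,300],[693,300],[645,555],[125,553]]),zs);print('stage',c.round(4).tolist(),c.mean(0),[np.linalg.norm(c[i]-c[i-1]).round(4) for i in range(4)])
v=c[1]-c[0];w=c[2]-c[3];print('yaw',[np.degrees(np.arctan2(t[1],t[0])).round(2) for t in(v,w)])
print('holes mid',onplane(d,f([[409,441]]),zs))
b=onplane(d,f([[295,298],[480,287]]),zs);t=b[1]-b[0];print('back',b.round(4).tolist(),np.linalg.norm(t),np.degrees(np.arctan2(t[1],t[0])))
r=onplane(d,f([[294,350],[484,336],[352,590],[510,590]]),zs+.02);print('rim',r.round(4).tolist(),np.linalg.norm(r[1]-r[0]))
for i,j in((2,0),(3,1)):
    t=r[i]-r[j];print(np.degrees(np.arctan2(t[0],-t[1])))
# handle: top-face end and lower
h=onplane(d,f([[343,135],[372,270]]),.153);print('handle',h)
```

```text
stage [[0.5194, -0.2284, 0.123], [0.6654, -0.2054, 0.123], [0.6832, -0.3138, 0.123], [0.535, -0.336, 0.123]] [ 0.60075785 -0.27091281  0.123     ] [np.float64(0.1087), np.float64(0.1478), np.float64(0.1098), np.float64(0.1499)]
yaw [np.float64(8.94), np.float64(8.52)]
holes mid [[ 0.6068913  -0.27119582  0.123     ]]
back [[0.5702, -0.2197, 0.123], [0.6135, -0.2089, 0.123]] 0.044688439443667745 13.99345097426307
rim [[0.5701, -0.2156, 0.143], [0.6127, -0.2039, 0.143], [0.5981, -0.3142, 0.143], [0.6411, -0.3075, 0.143]] 0.044167835889987545
15.850750422959212
15.32736453385274
handle [[ 0.57065325 -0.13790838  0.153     ]
 [ 0.58219275 -0.17532261  0.153     ]]
```

Run:
```python
from h import *
chain([([.567,-.122,.221],Rt(15.5,30)),([.580,-.170,.1345],Rt(15.5,30))])
```

```text
[-0.005, 0.053, -0.081] [-13.0, 27.9, 131.5] | deg/5 1.1 mm/5 27
[0.0, 0.0, 0.0] [-0.3, -0.2, 99.8] | deg/5 0.0 mm/5 20
```

Request:
send_rows(plan=[[[0,0.013,-0.02,-3,7,33,0.6],[0,0.026,-0.04,-6,14,66,0.6],[-0.005,0.053,-0.081,-13,28,100,0.6],[-0.005,0.053,-0.081,-13,28,131,0.6],[-0.005,0.053,-0.081,-13,28,131,0.6]]])

```text
time: 3.2
eef_pos: [0.5641, -0.1254, 0.2167]
tool_rot: [0.958, 0.128, 0.03, 0.255]
contact_force: [-1.0, -0.1, -0.8]
gripper_width: 0.0509
```

Run:
```python
from station import *
from h import *
import pickle
d=get_image('wrist');pickle.dump(d,open('i2.pkl','wb'));
chain([([.580,-.170,.1345],Rt(15.5,30))])
q=[[.5787,-.1647,.144],[.5692,-.130,.158],[.5916,-.212,.143],[.580,-.170,.1345]]
r=d['img'].copy()
for p in project(d,q): cv2.circle(r,tuple(int(x) for x in p.round()),2,(255,0,0),-1)
cv2.imwrite('pics/f.png',cv2.resize(r,(800,600),interpolation=cv2.INTER_CUBIC)[:,:,::-1])
```

```text
[-0.004, 0.005, -0.001] [1.6, 0.4, 97.8] | deg/5 0.1 mm/5 20
```

View pics/f.png

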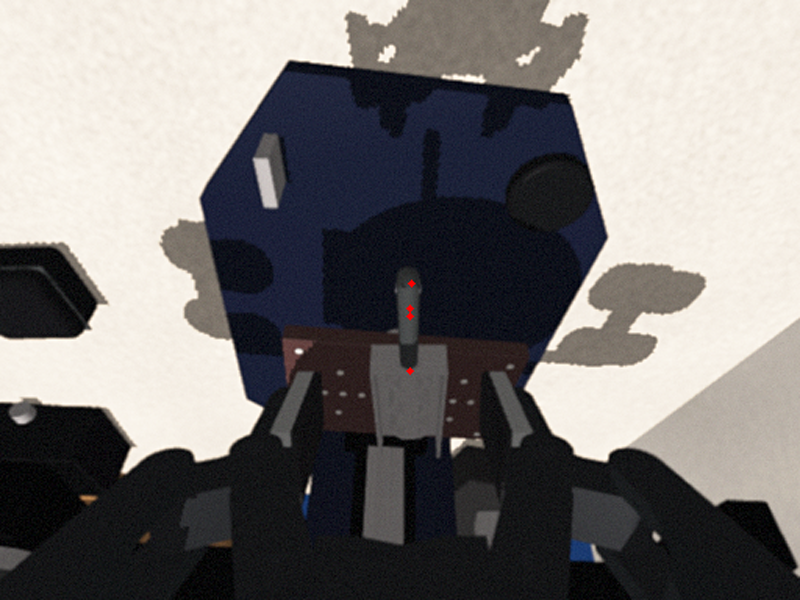

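The predicted grip points (410,310) fall on the handle, and the scoop lines up with the jaws. I'll go in and grip.

Request:
send_rows(plan=[[[0,0,0,0,0,25,0.6],[0,0,0,0,0,50,0.6],[0,0,0,1,0,75,0.6],[0,0,0,1,0,90,0.6],[0,0,0,1,0,98,0.6]]])

```text
time: 3.75
eef_pos: [0.58, -0.1694, 0.1339]
tool_rot: [0.958, 0.13, 0.033, 0.254]
contact_force: [0.1, 0.2, -0.6]
gripper_width: 0.0511
```

Request:
send_rows(plan=[[[0,0,0,0,0,0,0.4],[0,0,0,0,0,0,0.25],[0,0,0,0,0,0,0.15],[0,0,0,0,0,0,0],[0,0,0,0,0,0,0]]], grip_force=70)

```text
time: 4.25
eef_pos: [0.5807, -0.1687, 0.1351]
tool_rot: [0.958, 0.13, 0.034, 0.255]
contact_force: [-1.8, 2.2, 4.5]
gripper_width: 0.009
```

Request:
send_rows(plan=[[[0,0,0,0,0,0,0],[0,0,0,0,0,0,0],[0,0,0,0,0,0,0],[0,0,0,0,0,0,0],[0,0,0,0,0,0,0]]])

```text
time: 4.75
eef_pos: [0.5807, -0.1685, 0.1352]
tool_rot: [0.958, 0.13, 0.034, 0.255]
contact_force: [-1.2, 1.0, 2.0]
gripper_width: 0.0089
```

Run:
```python
from h import *
from station import get_obs
o=get_obs();print(o['eef_pos'],o['gripper_width'],(Rt(15.5,30).inv()*R.from_quat(o['tool_rot'])).as_rotvec(True))
p=np.array(o['eef_pos']);r=Rt(15.5,30)
chain([(p+[0,0,.02],r),(p+[-.053,.193,.02],r)])
```

```text
[ 0.58065398 -0.1685125   0.135169  ] 0.00889766735301477 [ 0.21668413 -0.14144525  0.02250872]
[-0.004, 0.002, -0.0] [-0.0, 9.9, -17.4] | deg/5 0.1 mm/5 4
[0.0, 0.0, 0.0] [0.5, -173.3, -100.1] | deg/5 0.0 mm/5 40
```

Request:
send_rows(plan=[[[0,0,0,0,2,-4,0],[0,0,0,0,5,-9,0],[-0.03,0,0,0,8,-13,0],[-0.07,0,0,0,10,-17,0],[-0.1,0,0,0,10,-17,0]]])

```text
time: 5.25
eef_pos: [0.5811, -0.1684, 0.1557]
tool_rot: [0.943, 0.128, 0.041, 0.303]
contact_force: [-0.4, 0.7, -1.8]
gripper_width: 0.0087
```

Run:
```python
from h import *
from station import *
import pickle
d=get_image('wrist');pickle.dump(d,open('i3.pkl','wb'))
o=get_obs();print(o['eef_pos'],o['gripper_width'],o['contact_force'],(Rt(15.5,30).inv()*R.from_quat(o['tool_rot'])).as_rotvec(True))
p=np.array(o['eef_pos']);r=R.from_quat(o['tool_rot'])
chain([(p+[-.053,.193,.0],r)])
cv2.imwrite('pics/g.png',cv2.convertScaleAbs(cv2.resize(d['img'][150:384,100:412],(800,600),interpolation=cv2.INTER_CUBIC),alpha=1.4)[:,:,::-1])
```

```text
[ 0.58062623 -0.16726675  0.15466361] 0.008705029676695075 [-1.43154362  0.75542007 -2.90928117] [-5.64497211 -0.07342991 -0.08066068]
[0.0, 0.0, 0.0] [0.6, -162.6, -116.6] | deg/5 0.0 mm/5 40
```

View pics/g.png

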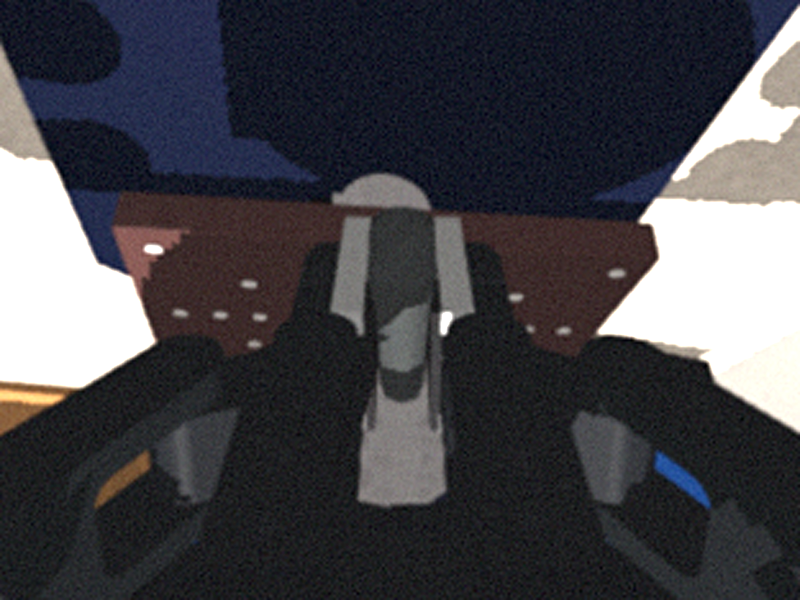

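The lift was clean: about 2.6 N on the wrist, which is the scoop plus nuts, and the handle at (400,290) is between the pads. Retreating to the front gently, tip slightly up.

Request:
send_rows(plan=[[[0,0,0,0,-5,-3.5,0],[0,0,0,0,-16,-12,0],[0,0,0,0,-34,-24,0],[0,0,0,0,-52,-37,0],[0,0,0,0,-65,-47,0]]], grip_force=100)

```text
time: 5.8
eef_pos: [0.5588, -0.0874, 0.1551]
tool_rot: [0.943, 0.13, 0.041, 0.303]
contact_force: [-0.7, 0.4, -2.2]
gripper_width: 0.0084
```

Request:
send_rows(plan=[[[0,0,0,0,-5,-3.5,0],[0,0,0,0,-16,-12,0],[0,0,0,0,-34,-24,0],[0,0,0,0,-52,-37,0],[0,0,0,0,-65,-47,0]]])

```text
time: 6.3
eef_pos: [0.5369, -0.0088, 0.1555]
tool_rot: [0.943, 0.13, 0.041, 0.303]
contact_force: [-0.1, -0.2, -2.8]
gripper_width: 0.0084
```

Request:
send_rows(plan=[[[0,0,0,0,-5,-3.5,0],[0,0,0,0,-16,-12,0],[0,0,0,0,-34,-24,0],[0,0,0,0,-52,-40,0],[0,0,0,0,-65,-55,0]]])

```text
time: 6.8
eef_pos: [0.5136, 0.0738, 0.1623]
tool_rot: [0.943, 0.13, 0.041, 0.303]
contact_force: [0.3, 0.1, -2.2]
gripper_width: 0.0086
```

```bash
cat >> h.py <<'E'
H=lambda yaw:np.array([np.sin(np.radians(yaw)),-np.cos(np.radians(yaw)),0])
def tcp_for_tip(tip,yaw,th):
    t=np.radians(th);h=H(yaw);Z=np.array([0,0,1.]);sx=np.cos(t)*h-np.sin(t)*Z;su=np.sin(t)*h+np.cos(t)*Z
    return np.array(tip)-.155*sx+.011*su, Rt(yaw,30-th)
E
python3 - <<'E'
from h import *
from station import *
import pickle
d=get_image('top');pickle.dump(d,open('i4.pkl','wb'))
o=get_obs();print(o['time'],o['eef_pos'],o['gripper_width'],o['contact_force'],(Rt(15.5,30).inv()*R.from_quat(o['tool_rot'])).as_rotvec(True),np.round(o['joints'],2))
t0=[.562,.164,0]
a=[tcp_for_tip([.562,.164,z],5.85,th) for z,th in((.19,-6),(.09,-3),(.055,0))]
o1=np.array(o['eef_pos']);mid=((o1+a[0][0])/2);mid[2]=max(mid[2],.21)
chain([(mid,Rt(10.5,36)),*a])
cv2.imwrite('pics/h.png',cv2.convertScaleAbs(cv2.resize(d['img'][140:290,220:420],(800,600),interpolation=cv2.INTER_CUBIC),alpha=1.2)[:,:,::-1])
E
```

```text
6.85 [0.51339102 0.07780735 0.1630127 ] 0.008710208556971768 [ 0.02728045  2.9015553  -2.6312922 ] [-5.39831365  0.24460429 -0.3177398 ] [ 0.28  0.35 -1.    1.88  0.84  1.47 -0.72]
[-0.011, -0.055, 0.076] [48.8, -63.5, -102.7] | deg/5 1.1 mm/5 26
[0.0, -0.048, 0.066] [38.0, -108.2, -47.4] | deg/5 0.9 mm/5 25
[0.052, 0.0, -0.0] [0.0, -54.0, 74.3] | deg/5 0.6 mm/5 18
[0.052, 0.0, -0.0] [0.0, -14.3, 22.7] | deg/5 0.6 mm/5 5
```

View pics/h.png

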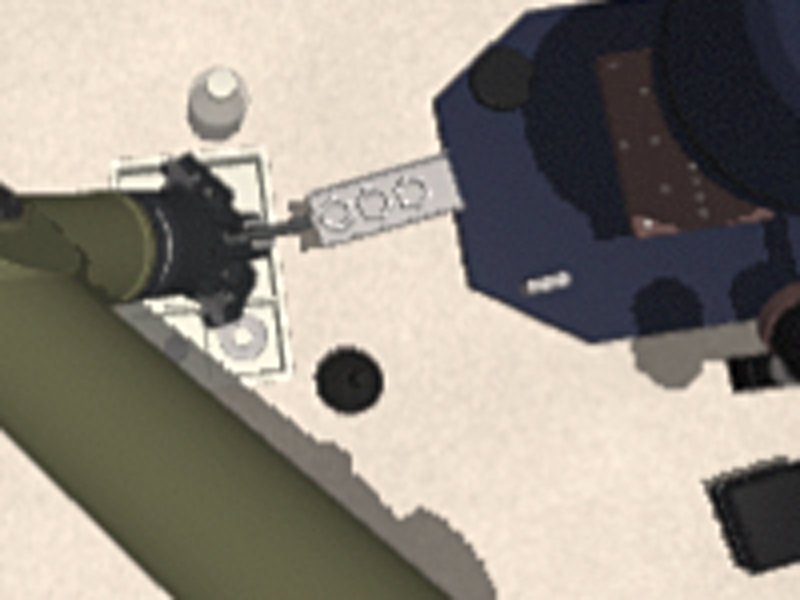

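Request:
send_rows(plan=[[[0,0,0,1.5,-2,-3,0],[0,-0.005,0.008,6,-8,-12,0],[-0.002,-0.012,0.018,12,-16,-25,0],[-0.004,-0.02,0.028,19,-25,-40,0],[-0.005,-0.027,0.038,25,-32,-51,0]]])

```text
time: 7.35
eef_pos: [0.5229, 0.1387, 0.1866]
tool_rot: [0.946, 0.108, 0.036, 0.304]
contact_force: [-0.4, -0.0, -2.1]
gripper_width: 0.0087
```

Request:
send_rows(plan=[[[0,0,0,1.5,-2,-3,0],[0,-0.005,0.008,6,-8,-12,0],[-0.002,-0.012,0.018,12,-16,-25,0],[-0.004,-0.02,0.028,19,-25,-40,0],[-0.005,-0.027,0.038,25,-32,-51,0]]])

```text
time: 7.85
eef_pos: [0.535, 0.1991, 0.2097]
tool_rot: [0.947, 0.085, 0.029, 0.307]
contact_force: [0.9, -0.4, -1.8]
gripper_width: 0.0084
```

Request:
send_rows(plan=[[[0,0,0,2,-4,-2,0],[0,-0.006,0.008,5,-13,-6,0],[0,-0.012,0.017,10,-27,-12,0],[0,-0.018,0.025,15,-42,-18,0],[0,-0.024,0.033,19,-54,-24,0]]])

```text
time: 8.35
eef_pos: [0.5434, 0.2595, 0.1964]
tool_rot: [0.949, 0.066, 0.022, 0.308]
contact_force: [0.6, 0.4, -2.2]
gripper_width: 0.0085
```

Request:
send_rows(plan=[[[0,0,0,2,-4,-2,0],[0,-0.006,0.008,5,-13,-6,0],[0,-0.012,0.017,10,-27,-12,0],[0,-0.018,0.025,15,-42,-18,0],[0,-0.024,0.033,19,-54,-24,0]]])

```text
time: 8.85
eef_pos: [0.5546, 0.3195, 0.1836]
tool_rot: [0.95, 0.045, 0.015, 0.309]
contact_force: [-0.5, -0.5, -1.9]
gripper_width: 0.0083
```

Run:
```python
from h import *
from station import *
import pickle
d4=pickle.load(open('i4.pkl','rb'))
f=lambda u,v:[220+u/4-.4,140+v/4-.4]
print('tip@i4',onplane(d4,[f(455,182)],.17),'bottle cap',onplane(d4,[f(222,83)],.115))
# predicted tip at i4
r=R.from_euler('z',0)
def tip(p,rr):
    yaw=np.degrees(np.arctan2(*rr.apply([1,0,0])[1::-1]));Zt=rr.apply([0,0,1]);lean=np.degrees(np.arctan2(Zt@H(yaw),-Zt[2]));th=30-lean
    t0,_=tcp_for_tip([0,0,0],yaw,th);return yaw,th,np.array(p)-t0
d=get_image('top');s=get_image('scene');pickle.dump((d,s),open('i5.pkl','wb'))
o=get_obs();rr=R.from_quat(o['tool_rot']);print(o['time'],o['eef_pos'],o['contact_force'],tip(o['eef_pos'],rr),np.round(o['joints'],2))
print('pred i4',tip([.5134,.0778,.163],Rt(15.5,30)*R.from_rotvec([-5.4,.24,-.32],True)))
a=cv2.resize(d['img'][150:250,210:310],(400,400),interpolation=cv2.INTER_CUBIC)
b=cv2.resize(s['img'][150:260,200:310],(400,400),interpolation=cv2.INTER_CUBIC)
cv2.imwrite('pics/i.png',np.hstack([a,b])[:,:,::-1])
```

```text
tip@i4 [[ 0.55329766 -0.07744941  0.17      ]] bottle cap [[0.64535374 0.09612642 0.115     ]]
8.95 [0.55394183 0.32071096 0.18298564] [ 0.14388127  0.39642398 -1.59189283] (np.float64(5.638760306330684), np.float64(-5.987408921911893), array([0.56920119, 0.16616058, 0.18821368])) [-0.28  0.77 -0.88  1.28  0.9   1.9  -1.03]
pred i4 (np.float64(15.898793530437722), np.float64(-5.4001265899591075), array([ 0.55595568, -0.0716048 ,  0.16663595]))
```

View pics/i.png

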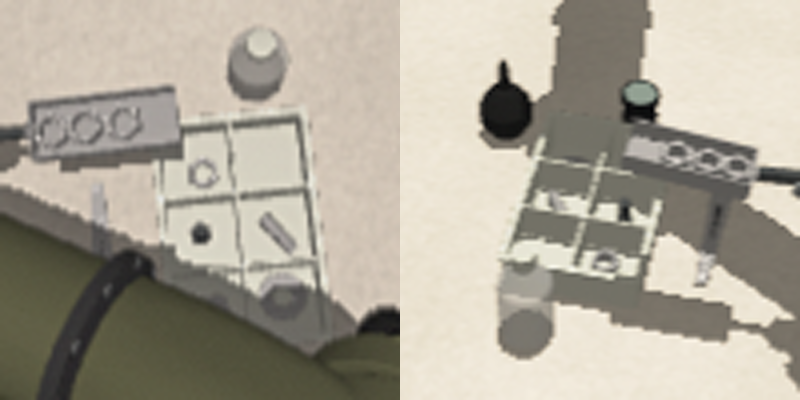

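Run:
```python
from h import *
import pickle
d,s=pickle.load(open('i5.pkl','rb'))
f=lambda u,v:[210+u/4-.4,150+v/4-.4]
g=lambda u,v:[200+(u-400)/400*110-.4,150+v/400*110-.4]
e=np.radians(5.85);e1=np.array([np.cos(e),np.sin(e),0]);e2=np.array([-np.sin(e),np.cos(e),0])
k0=lambda u,v:[235+u*70/400-.4,165+v*90/514-.4]
for n,p in(('i5',f(234,199)),('i0',k0(192,196))):
    X=onplane(d,[p],.045)[0];print(n,'cross',X.round(4),'cell',(X+.0315*(e1+e2)).round(4))
X=onplane(d,[f(305,112)],.045)[0];print('far right corner->cell',(X-.033*e1+.096*e2).round(4))
X=onplane(d,[k0(78,88),k0(292,74),k0(325,395),k0(108,418)],.045);print('corners i0',X.round(4).tolist(),X.mean(0).round(4),'cell',(X.mean(0)+.063*e1+.0315*e2).round(4))
print('nut top',onplane(d,[f(203,174)],.0095).round(4),'scene',onplane(s,[g(605,262)],.0095).round(4))
print('tip top-view z.19',onplane(d,[f(181,121)],.198).round(4),'scene',onplane(s,[g(624,153)],.188).round(4))
print('proj pred tip',project(d,[[.5692,.1662,.1882]]),project(s,[[.5692,.1662,.1882]]), f(181,121),g(624,153))
```

```text
i5 cross [0.5278 0.1175 0.045 ] cell [0.5559 0.1521 0.045 ]
i0 cross [0.5293 0.1172 0.045 ] cell [0.5574 0.1517 0.045 ]
far right corner->cell [0.5602 0.1485 0.045 ]
corners i0 [[0.5946, 0.1849, 0.045], [0.603, 0.0569, 0.045], [0.4122, 0.0405, 0.045], [0.3991, 0.1667, 0.045]] [0.5022 0.1122 0.045 ] cell [0.5617 0.15   0.045 ]
nut top [[0.555  0.1434 0.0095]] scene [[0.5553 0.1454 0.0095]]
tip top-view z.19 [[0.5642 0.161  0.198 ]] scene [[0.573  0.1672 0.188 ]]
proj pred tip [[253.14823972 178.85495923]] [[261.27932113 190.70685108]] [254.85, 179.85] [261.20000000000005, 191.67499999999998]
```

Run:
```python
from h import *
T=lambda z,th:tcp_for_tip([.559,.164,z],5.85,th)
chain([T(.12,-4),T(.065,0),T(.054,8),T(.054,14),T(.054,18),T(.054,22),T(.054,26),T(.054,30),T(.054,34)])
```

```text
[0.035, 0.002, -0.003] [-10.9, -36.1, 51.5] | deg/5 0.4 mm/5 13
[0.07, 0.0, 0.0] [-0.0, -24.4, 36.8] | deg/5 0.8 mm/5 9
[0.14, 0.0, -0.0] [0.0, 7.9, -7.5] | deg/5 1.6 mm/5 2
[0.105, -0.0, 0.0] [-0.0, 9.8, -13.0] | deg/5 1.2 mm/5 3
[0.07, 0.0, -0.0] [0.0, 6.4, -8.8] | deg/5 0.8 mm/5 2
[0.07, 0.0, 0.0] [-0.0, 6.4, -8.8] | deg/5 0.8 mm/5 2
[0.07, -0.0, 0.0] [0.0, 6.4, -8.8] | deg/5 0.8 mm/5 2
[0.07, 0.0, 0.0] [-0.0, 6.4, -8.8] | deg/5 0.8 mm/5 2
[0.07, 0.0, 0.0] [-0.0, 6.4, -8.8] | deg/5 0.8 mm/5 2
```

Request:
send_rows(plan=[[[0.007,0,0,-2,-5,7,0],[0.014,0,0,-5,-13,18,0],[0.02,0,0,-8,-22,31,0],[0.03,0,-0.002,-11,-30,43,0],[0.035,0.002,-0.003,-11,-36,51,0]]])

```text
time: 9.45
eef_pos: [0.5425, 0.3175, 0.1187]
tool_rot: [0.955, 0.049, 0.014, 0.292]
contact_force: [0.4, -0.2, -2.1]
gripper_width: 0.0086
```

Request:
send_rows(plan=[[[0.01,0,0,0,-4,6,0],[0.025,0,0,0,-10,15,0],[0.04,0,0,0,-16,24,0],[0.055,0,0,0,-21,32,0],[0.07,0,0,0,-24,37,0]]])

```text
time: 9.95
eef_pos: [0.5425, 0.3164, 0.0735]
tool_rot: [0.965, 0.049, 0.012, 0.258]
contact_force: [1.0, 0.5, -2.1]
gripper_width: 0.0083
```

Request:
send_rows(plan=[[[0.03,0,0,0,1.5,-1.5,0],[0.06,0,0,0,3.5,-3,0],[0.09,0,0,0,5,-5,0],[0.12,0,0,0,7,-6.5,0],[0.14,0,0,0,8,-7.5,0]]])

```text
time: 10.45
eef_pos: [0.5435, 0.3127, 0.0852]
tool_rot: [0.981, 0.049, 0.009, 0.189]
contact_force: [0.2, -0.1, -1.9]
gripper_width: 0.0089
```

```bash
cat >> h.py <<'E'
def tip(p,rr):
    yaw=np.degrees(np.arctan2(*rr.apply([1,0,0])[1::-1]));Zt=rr.apply([0,0,1]);lean=np.degrees(np.arctan2(Zt@H(yaw),-Zt[2]));th=30-lean
    t0,_=tcp_for_tip([0,0,0],yaw,th);return round(yaw,2),round(th,2),(np.array(p)-t0).round(4)
E
python3 - <<'E'
from h import *
from station import *
import pickle
d=get_image('top');s=get_image('scene');pickle.dump((d,s),open('i6.pkl','wb'))
o=get_obs();print(o['time'],o['contact_force'],tip(o['eef_pos'],R.from_quat(o['tool_rot'])))
T=lambda z,th:tcp_for_tip([.559,.164,z],5.85,th)
chain([T(.054,14),T(.054,18)])
a=cv2.resize(d['img'][160:235,220:295],(400,400),interpolation=cv2.INTER_CUBIC)
b=cv2.resize(s['img'][170:240,225:295],(400,400),interpolation=cv2.INTER_CUBIC)
cv2.imwrite('pics/j.png',np.hstack([a,b])[:,:,::-1])
E
```

```text
10.55 [ 0.80465425  0.92415279 -1.96844811] (np.float64(5.73), np.float64(8.08), array([0.5589, 0.1611, 0.0523]))
[0.103, 0.001, -0.002] [0.1, 7.6, -15.4] | deg/5 1.2 mm/5 3
[0.07, 0.0, -0.0] [0.0, 6.4, -8.8] | deg/5 0.8 mm/5 2
```

View pics/j.png

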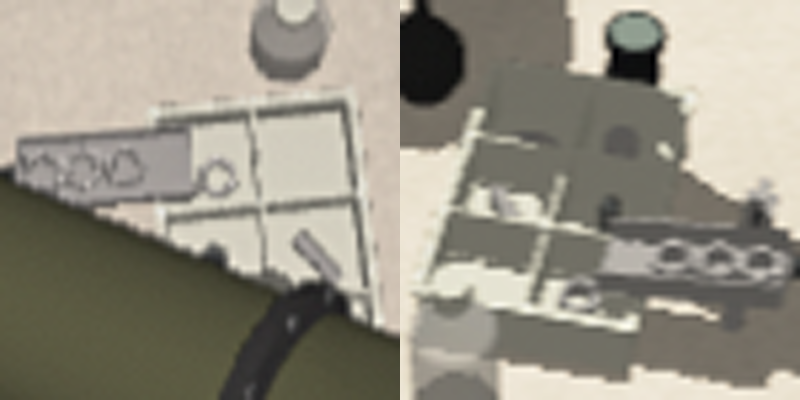

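Request:
send_rows(plan=[[[0.02,0,0,0,1.5,-3,0],[0.04,0,0,0,3,-6,0],[0.06,0,0,0,4.5,-9,0],[0.08,0,0,0,6,-12,0],[0.103,0,0,0,7.5,-15,0]]])

```text
time: 11.05
eef_pos: [0.5438, 0.311, 0.1021]
tool_rot: [0.989, 0.05, 0.007, 0.138]
contact_force: [0.1, 0.4, -2.9]
gripper_width: 0.0085
```

Request:
send_rows(plan=[[[0.01,0,0,0,1,-1,0],[0.02,0,0,0,2,-3,0],[0.03,0,0,0,3,-4,0],[0.04,0,0,0,4,-5,0],[0.05,0,0,0,4.5,-6,0]]])

```text
time: 11.55
eef_pos: [0.544, 0.3082, 0.109]
tool_rot: [0.992, 0.05, 0.005, 0.113]
contact_force: [-0.0, -0.1, -2.6]
gripper_width: 0.0088
```

Request:
send_rows(plan=[[[0.008,0,0,0,0.7,-1,0],[0.016,0,0,0,1.5,-2,0],[0.024,0,0,0,2.2,-3,0],[0.032,0,0,0,3,-4,0],[0.04,0,0,0,3.7,-5,0]]])

```text
time: 12.05
eef_pos: [0.5442, 0.3057, 0.1148]
tool_rot: [0.994, 0.05, 0.004, 0.093]
contact_force: [-0.4, -0.0, -2.1]
gripper_width: 0.0085
```

Request:
send_rows(plan=[[[0.008,0,0,0,0.7,-1,0],[0.016,0,0,0,1.5,-2,0],[0.024,0,0,0,2.2,-3,0],[0.032,0,0,0,3,-4,0],[0.04,0,0,0,3.7,-5,0]]])

```text
time: 12.55
eef_pos: [0.5445, 0.3029, 0.1205]
tool_rot: [0.996, 0.05, 0.003, 0.073]
contact_force: [-0.4, -0.7, -1.8]
gripper_width: 0.0081
```

Request:
send_rows(plan=[[[0.008,0,0,0,0.7,-1,0],[0.016,0,0,0,1.5,-2,0],[0.024,0,0,0,2.2,-3,0],[0.032,0,0,0,3,-4,0],[0.04,0,0,0,3.7,-5,0]]])

```text
time: 13.05
eef_pos: [0.5448, 0.3, 0.1261]
tool_rot: [0.997, 0.05, 0.002, 0.053]
contact_force: [0.4, -0.4, -2.8]
gripper_width: 0.0083
```

Run:
```python
from h import *
from station import *
import pickle
d=get_image('top');s=get_image('scene');pickle.dump((d,s),open('i7.pkl','wb'))
o=get_obs();print(o['time'],o['contact_force'],tip(o['eef_pos'],R.from_quat(o['tool_rot'])))
T=lambda z,th:tcp_for_tip([.559,.163,z],5.85,th)
chain([T(.054,26),T(.054,32)])
d6,s6=pickle.load(open('i6.pkl','rb'))
c=lambda d:cv2.resize(d['img'][160:235,220:295],(400,300),interpolation=cv2.INTER_CUBIC)
e=lambda s:cv2.resize(s['img'][170:240,225:295],(400,300),interpolation=cv2.INTER_CUBIC)
cv2.imwrite('pics/k.png',np.hstack([c(d),e(s)])[:,:,::-1])
```

```text
13.15 [ 0.58277624 -0.18259021 -2.24773064] (np.float64(5.7), np.float64(23.93), array([0.5588, 0.1631, 0.0532]))
[0.036, 0.001, -0.002] [-0.1, 3.4, -5.3] | deg/5 0.4 mm/5 1
[0.105, 0.0, 0.0] [-0.0, 9.8, -13.0] | deg/5 1.2 mm/5 3
```

Request:
send_rows(plan=[[[0.008,0,0,0,0.7,-1,0],[0.016,0,0,0,1.5,-2,0],[0.024,0,0,0,2.2,-3,0],[0.032,0,0,0,3,-4,0],[0.04,0,0,0,3.7,-5,0]]])

```text
time: 13.65
eef_pos: [0.5455, 0.2963, 0.1318]
tool_rot: [0.998, 0.05, 0.002, 0.033]
contact_force: [0.0, 0.5, -1.3]
gripper_width: 0.0085
```

Request:
send_rows(plan=[[[0,0,0,0,0,0,0],[0,0,0,0,0,0,0],[0,0,0,0,0,0,0],[0,0,0,0,0,0,0],[0,0,0,0,0,0,0]]])

```text
time: 14.15
eef_pos: [0.5454, 0.2965, 0.1317]
tool_rot: [0.998, 0.05, 0.001, 0.033]
contact_force: [0.6, 0.1, -0.9]
gripper_width: 0.008
```

Run:
```python
from h import *
from station import *
import pickle
d=get_image('top');s=get_image('scene');pickle.dump((d,s),open('i8.pkl','wb'))
o=get_obs();print(o['time'],o['contact_force'],tip(o['eef_pos'],R.from_quat(o['tool_rot'])))
d6,s6=pickle.load(open('i6.pkl','rb'));d7,s7=pickle.load(open('i7.pkl','rb'))
P=cloud(s);h=H(5.7)
# scoop slope from the scene depth: points near trough centre line
for nm,q in(('6',s6),('7',s7),('8',s)):
    P=cloud(q);r=P-np.array([.559,.160,0]);a=-(r@h);b=r@np.array([np.cos(.1),np.sin(.1),0])
    m=(a>0)&(a<.1)&(abs(b)<.017)&(P[...,2]>.04)&(P[...,2]<.2)
    print(nm,m.sum(),np.degrees(np.arctan(np.polyfit(a[m],P[m][:,2],1)[0])))
    hi=[ (round(x,3),round(float(np.median(P[m&(a>x)&(a<x+.01)][:,2])),4)) for x in np.arange(0,.1,.01) if (m&(a>x)&(a<x+.01)).sum()];print(hi)
c=lambda d:cv2.resize(d['img'][160:235,220:295],(400,300),interpolation=cv2.INTER_CUBIC)
e=lambda s:cv2.resize(s['img'][170:240,225:295],(400,300),interpolation=cv2.INTER_CUBIC)
cv2.imwrite('pics/k.png',np.vstack([np.hstack([c(d7),e(s7)]),np.hstack([c(d),e(s)])])[:,:,::-1])
```

```text
14.25 [ 0.14516295  0.23196523 -0.97952836] (np.float64(5.71), np.float64(26.25), array([0.5588, 0.163 , 0.0533]))
6 162 14.738969039242527
[(np.float64(0.0), 0.0537), (np.float64(0.01), 0.0565), (np.float64(0.02), 0.0556), (np.float64(0.03), 0.0686), (np.float64(0.04), 0.0656), (np.float64(0.05), 0.0682), (np.float64(0.06), 0.0726), (np.float64(0.07), 0.0755), (np.float64(0.08), 0.0767), (np.float64(0.09), 0.0778)]
7 160 29.439778005158786
[(np.float64(0.0), 0.0547), (np.float64(0.01), 0.0581), (np.float64(0.02), 0.0765), (np.float64(0.03), 0.0755), (np.float64(0.04), 0.0826), (np.float64(0.05), 0.0871), (np.float64(0.06), 0.0932), (np.float64(0.07), 0.0961), (np.float64(0.08), 0.1016), (np.float64(0.09), 0.1113)]
8 129 31.480809862747627
[(np.float64(0.0), 0.056), (np.float64(0.01), 0.0609), (np.float64(0.02), 0.062), (np.float64(0.03), 0.0687), (np.float64(0.04), 0.0725), (np.float64(0.05), 0.0784), (np.float64(0.06), 0.0826), (np.float64(0.07), 0.0887), (np.float64(0.08), 0.094), (np.float64(0.09), 0.116)]
```

View pics/k.png

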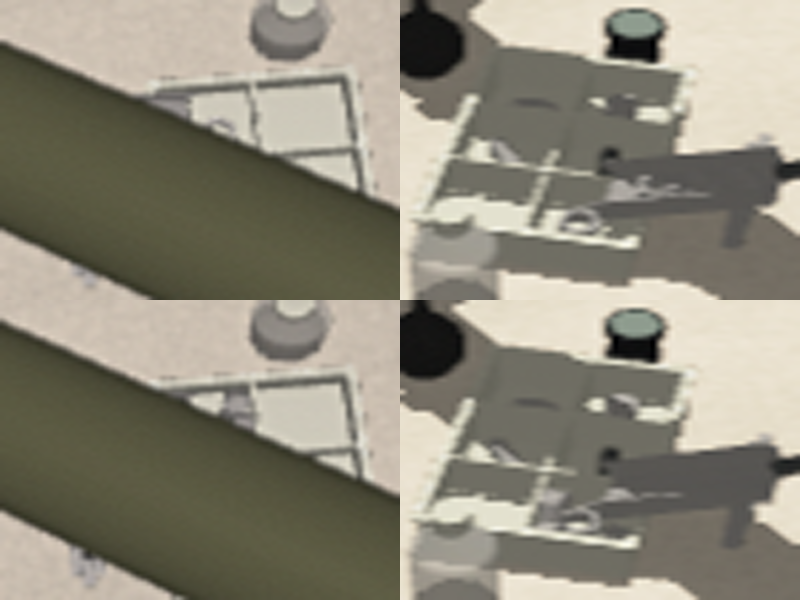

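Top view at (240,405): the nuts have left the scoop, the force is down to about 1 N, and the depth shows the trough floor clear. One nut seems to lean by the divider, so I'll lift away and measure it.

Request:
send_rows(plan=[[[0,0,0,0,0,-10,0],[0,0,0,0,0,-25,0],[-0.08,0,0,0,-15,-45,0],[-0.16,0,0,0,-30,-65,0],[-0.24,0,0,0,-45,-85,0]]])

```text
time: 14.75
eef_pos: [0.5409, 0.3472, 0.2165]
tool_rot: [0.987, 0.048, 0.008, 0.152]
contact_force: [-0.1, -0.2, -1.2]
gripper_width: 0.0083
```

Request:
send_rows(plan=[[[-0.05,0,0,0,-20,0,0],[-0.1,0,0,0,-50,0,0],[-0.15,0,0,0,-80,0,0],[-0.2,0,0,0,-100,0,0],[-0.2,0,0,0,-100,0,0]]])

```text
time: 15.25
eef_pos: [0.5275, 0.4474, 0.184]
tool_rot: [0.967, 0.052, 0.011, 0.249]
contact_force: [-0.3, -0.1, -1.5]
gripper_width: 0.0082
```

Run:
```python
from h import *
from station import *
import pickle
d=get_image('top');s=get_image('scene');w=get_image('wrist');pickle.dump((d,s,w),open('i9.pkl','wb'))
o=get_obs();print(o['time'],o['eef_pos'],o['contact_force'],tip(o['eef_pos'],R.from_quat(o['tool_rot'])))
e=np.radians(5.85);e1=np.array([np.cos(e),np.sin(e),0]);e2=np.array([-np.sin(e),np.cos(e),0]);C=np.array([.559,.150,0])
for n,q in(('top',d),('scene',s),('wrist',w)):
    P=cloud(q)-C;a=P@e1*1000;b=P@e2*1000;z=P[...,2]*1000
    print(n)
    for x in range(-36,40,6):
        print(' '.join('%4.0f'%np.median(z[(abs(a-x)<3)&(abs(b-y)<3)&(z>-5)&(z<90)]) if ((abs(a-x)<3)&(abs(b-y)<3)&(z>-5)&(z<90)).any() else '   .' for y in range(-66,40,6)))
```

```text
15.4 [0.5320787  0.44208111 0.18747879] [-0.03359297 -1.09512534 -0.83009082] (np.float64(5.56), np.float64(1.05), array([0.5471, 0.288 , 0.1736]))
top
   1    5    4    4    2    2   25    3    8    6    5    4    3    1    4    4   42   23
  16   20   15   27   12   23   14   21   23   19   23   15   22   27   29   30   37   47
  47    .    .    .   38   45   45    .    .    .    .   46    .    .    .    .   46   47
   5    3    5    4    3    4   29    5   19    2   10    2    6    6    5    5   45   45
   3    1    2    3    2   -0   42   38   39   19   14   15    5    5    3    2   24   43
   1    3    3    3    2    4   42   39   30    4    3    7   15    3    1    5   25    3
   2    5    2    5    2    3   41   40   25    9    2    4   10    4   18   11   44   23
   4    5   -0    1    2   11   32   33   34   17   13   16    5   16   30   24   22   49
   4    3    2    2    3    5   40   29   27   24    3    0    3   13   26   28   25   41
   4    3    5    4    3    3   36   28   32    9    2    4    3   22   28    6   22   23
   6    1    3    2    3    4   36   28   29    
[... 1873 characters left out ...]
    .    .    .    .    .    .    .    .    .    .    .    .    .    .
   .    .    .    .    .    .    .    .    .    .    .    .    .    .    .    .    .    .
   .    .    .    .    .    .    .    .    .    .    .    .    .    .    .    .    .    .
   .    .    .    .    .    .    .    .    .    .    .    .    .    .    .    .    .    .
   .    .    .    .    .    .    .    .    .    .    .    .    .    .    .    .    .    .
   .    .    .    .    .    .    .    .    .    .    .    .    .    .    .    .    .    .
   .    .    .    .    .    .    .    .    .    .    .    .    .    .    .    .    .    .
   .    .    .    .    .    .    .    .    .    .    .    .    .    .    .    .    1    0
```

The depth grid shows all the nuts inside the target cell. Every height is below the 45 mm rim, and the neighbouring cell's floor is clear. The scoop is empty. Now the return.

Run:
```python
from h import *
h=H(9);t=np.array([.6015,-.271,0])+.055*h;T=lambda back,z,th=0:tcp_for_tip(t-back*h+[0,0,z],9,th)
a=T(.24,.165);from station import get_obs
p0=np.array(get_obs()['eef_pos']);r0=R.from_quat(get_obs()['tool_rot'])
m=(p0+a[0])/2
print(t)
chain([(m,Rt(7.3,30)),a,T(.12,.142),T(.0,.142),T(0,.130)])
```

```text
[ 0.6101039  -0.32532286  0.        ]
[-0.018, 0.013, -0.028] [-10.2, 162.2, 96.2] | deg/5 0.4 mm/5 38
[0.0, 0.015, -0.026] [-15.9, 160.1, 99.0] | deg/5 0.3 mm/5 38
[0.0, 0.0, 0.0] [0.0, 92.4, 79.9] | deg/5 0.0 mm/5 24
[0.0, 0.0, 0.0] [0.0, 103.9, 60.0] | deg/5 0.0 mm/5 24
[0.0, 0.0, 0.0] [0.0, -6.0, 10.4] | deg/5 0.0 mm/5 2
```

Request:
send_rows(plan=[[[0,0,0,-1,16,10,0],[-0.005,0.003,-0.007,-3,50,30,0],[-0.01,0.006,-0.014,-6,90,53,0],[-0.014,0.01,-0.02,-8,130,77,0],[-0.018,0.013,-0.028,-10,162,96,0]]])

```text
time: 15.9
eef_pos: [0.5418, 0.2486, 0.1835]
tool_rot: [0.964, 0.059, 0.017, 0.259]
contact_force: [0.6, -0.5, -0.6]
gripper_width: 0.0085
```

Request:
send_rows(plan=[[[0,0,0,-3,32,20,0],[0,0.003,-0.007,-6,70,43,0],[0,0.006,-0.014,-10,110,68,0],[0,0.01,-0.02,-14,145,90,0],[0,0.015,-0.026,-16,160,99,0]]])

```text
time: 16.4
eef_pos: [0.549, 0.0521, 0.1796]
tool_rot: [0.963, 0.068, 0.021, 0.261]
contact_force: [0.8, 0.0, -1.8]
gripper_width: 0.0083
```

Run:
```python
from h import *
from station import get_obs
o=get_obs();print(tip(o['eef_pos'],R.from_quat(o['tool_rot'])),o['time'],o['contact_force'])
h=H(9);t=np.array([.6015,-.271,0])+.055*h;T=lambda back,z,th=0:tcp_for_tip(t-back*h+[0,0,z],9,th)
chain([T(.12,.142),T(.0,.142),T(0,.130)])
```

```text
(np.float64(8.17), np.float64(-0.37), array([ 0.5711, -0.1014,  0.1696])) 16.4 [ 0.84498138  0.0264203  -1.76474693]
[0.007, 0.003, -0.015] [2.7, 79.1, 77.2] | deg/5 0.2 mm/5 22
[0.0, 0.0, 0.0] [0.0, 103.9, 60.0] | deg/5 0.0 mm/5 24
[0.0, 0.0, 0.0] [0.0, -6.0, 10.4] | deg/5 0.0 mm/5 2
```

Request:
send_rows(plan=[[[0,0,0,0,12,12,0],[0.003,0.001,-0.005,1,32,31,0],[0.005,0.002,-0.01,2,55,54,0],[0.007,0.003,-0.015,2.7,72,70,0],[0.007,0.003,-0.015,2.7,79,77,0]]])

```text
time: 16.9
eef_pos: [0.5665, -0.0588, 0.1542]
tool_rot: [0.963, 0.072, 0.02, 0.259]
contact_force: [0.4, -1.5, -1.6]
gripper_width: 0.0082
```

Request:
send_rows(plan=[[[0,0,0,0,10,6,0],[0,0,0,0,30,17,0],[0,0,0,0,57,33,0],[0,0,0,0,78,45,0],[0,0,0,0,87,50,0]]])

```text
time: 17.4
eef_pos: [0.5812, -0.1611, 0.1556]
tool_rot: [0.963, 0.07, 0.019, 0.26]
contact_force: [0.3, -0.5, -1.8]
gripper_width: 0.0087
```

Request:
send_rows(plan=[[[0,0,0,0,0,0,0],[0,0,0,0,0,0,0],[0,0,0,0,0,0,0],[0,0,0,0,0,0,0],[0,0,0,0,0,0,0]]])

```text
time: 17.9
eef_pos: [0.5814, -0.1599, 0.1556]
tool_rot: [0.963, 0.071, 0.02, 0.26]
contact_force: [-0.3, 0.1, -1.9]
gripper_width: 0.0084
```

Run:
```python
from h import *
from station import get_obs
o=get_obs();print(tip(o['eef_pos'],R.from_quat(o['tool_rot'])),o['time'],o['contact_force'])
h=H(9);t=np.array([.6015,-.271,0])+.055*h;T=lambda back,z,th=0:tcp_for_tip(t-back*h+[0,0,z],9,th)
chain([T(0,.142),T(0,.130)])
```

```text
(np.float64(8.44), np.float64(-0.23), array([ 0.6041, -0.3132,  0.1452])) 17.9 [-0.27311479  0.10888694 -1.93604751]
[0.004, 0.004, -0.009] [2.6, 9.8, 8.7] | deg/5 0.1 mm/5 3
[0.0, 0.0, 0.0] [0.0, -6.0, 10.4] | deg/5 0.0 mm/5 2
```

Request:
send_rows(plan=[[[0.002,0.002,-0.004,1,4,3,0],[0.004,0.004,-0.009,2.6,9.8,8.7,0],[0.004,0.004,-0.009,2.6,7,13,0],[0.004,0.004,-0.009,2.6,4,19,0],[0.004,0.004,-0.009,2.6,4,19,0]]])

```text
time: 18.4
eef_pos: [0.5849, -0.1725, 0.1396]
tool_rot: [0.963, 0.076, 0.019, 0.258]
contact_force: [-0.6, -0.3, -2.2]
gripper_width: 0.0088
```

Run:
```python
from h import *
from station import get_obs
o=get_obs();print(tip(o['eef_pos'],R.from_quat(o['tool_rot'])),o['time'],o['contact_force'])
h=H(9);t=np.array([.6015,-.271,0])+.055*h;T=lambda back,z,th=0:tcp_for_tip(t-back*h+[0,0,z],9,th)
chain([T(0,.126),T(0,.122)])
```

```text
(np.float64(8.97), np.float64(0.07), array([ 0.6091, -0.3256,  0.1284])) 18.4 [-0.60500967 -0.31402629 -2.19831956]
[-0.001, 0.002, 0.001] [1.0, -1.4, 2.2] | deg/5 0.0 mm/5 1
[0.0, 0.0, 0.0] [0.0, -2.0, 3.5] | deg/5 0.0 mm/5 1
```

Request:
send_rows(plan=[[[0,0,0,1,-0.7,1.1,0],[0,0,0,1,-1.4,2.2,0],[0,0,0,1,-1.9,3,0],[0,0,0,1,-2.3,3.8,0],[0,0,0,1,-2.3,3.8,0]]])

```text
time: 18.9
eef_pos: [0.586, -0.1721, 0.1353]
tool_rot: [0.963, 0.076, 0.019, 0.258]
contact_force: [-0.8, 0.7, -0.2]
gripper_width: 0.0084
```

Run:
```python
from h import *
from station import get_obs
o=get_obs();print(tip(o['eef_pos'],R.from_quat(o['tool_rot'])),o['time'],o['contact_force'],o['moment'])
```

```text
(np.float64(8.99), np.float64(0.06), array([ 0.6102, -0.3252,  0.1241])) 18.9 [-0.83445922  0.68261699 -0.16926483] [0.71642103 0.12249136 0.00888841]
```

It's touching the stage at the original height. Opening gently.

Request:
send_rows(plan=[[[0,0,0,0,0,0.4,0],[0,0,0,0,0,0.4,0.15],[0,0,0,0,0,0,0.25],[0,0,0,0,0,0,0.4],[0,0,0,0,0,0,0.6]]], grip_force=20)

```text
time: 19.4
eef_pos: [0.5861, -0.1722, 0.1355]
tool_rot: [0.963, 0.076, 0.019, 0.258]
contact_force: [0.3, -1.1, -0.5]
gripper_width: 0.0476
```

Request:
send_rows(plan=[[[0,0,0,0,0,0,0.6],[0,0,0,0,0,0,0.6],[0,0,0,0,0,-10,0.6],[0,0,0,0,0,-30,0.6],[0,0,0,0,0,-60,0.6]]])

```text
time: 19.9
eef_pos: [0.5807, -0.1422, 0.188]
tool_rot: [0.963, 0.076, 0.018, 0.257]
contact_force: [0.5, 0.2, -0.1]
gripper_width: 0.0512
```

Request:
send_rows(plan=[[[0,0,0,0,0,-30,0.6],[0,0,0,0,0,-70,0.6],[0,0,0,0,-15,-110,0.6],[0,0,0,0,-25,-140,0.6],[0,0,0,0,-25,-140,0.6]]])

```text
time: 20.4
eef_pos: [0.5682, -0.0449, 0.3021]
tool_rot: [0.963, 0.079, 0.023, 0.257]
contact_force: [0.5, 1.2, -0.3]
gripper_width: 0.0509
```

Request:
send_rows(plan=[[[0,0,0,0,0,0,0.6],[0,0,0,0,0,0,0.6],[0,0,0,0,0,0,0.6],[0,0,0,0,0,0,0.6],[0,0,0,0,0,0,0.6]]])

```text
time: 20.9
eef_pos: [0.5679, -0.0459, 0.3014]
tool_rot: [0.963, 0.078, 0.023, 0.257]
contact_force: [0.2, -0.3, 0.0]
gripper_width: 0.051
```

Run:
```python
from h import *
from station import *
import pickle
d=get_image('wrist');t=get_image('top');s=get_image('scene');pickle.dump((d,t,s),open('i10.pkl','wb'))
o=get_obs();print(o['time'],o['eef_pos'],o['contact_force'])
p=project(d,[[.6015,-.271,.123]])[0].round();print(p)
x0,y0=int(p[0])-70,int(p[1])-75
print(x0,y0)
r=cv2.resize(d['img'][y0:y0+105,x0:x0+140],(800,600),interpolation=cv2.INTER_CUBIC)
cv2.imwrite('pics/l.png',cv2.convertScaleAbs(r,alpha=1.5,beta=10)[:,:,::-1])
```

```text
21.05 [ 0.56806363 -0.04530841  0.30178535] [ 0.35282353  0.06866787 -0.63601202]
[254. 230.]
184 155
```

View pics/l.png

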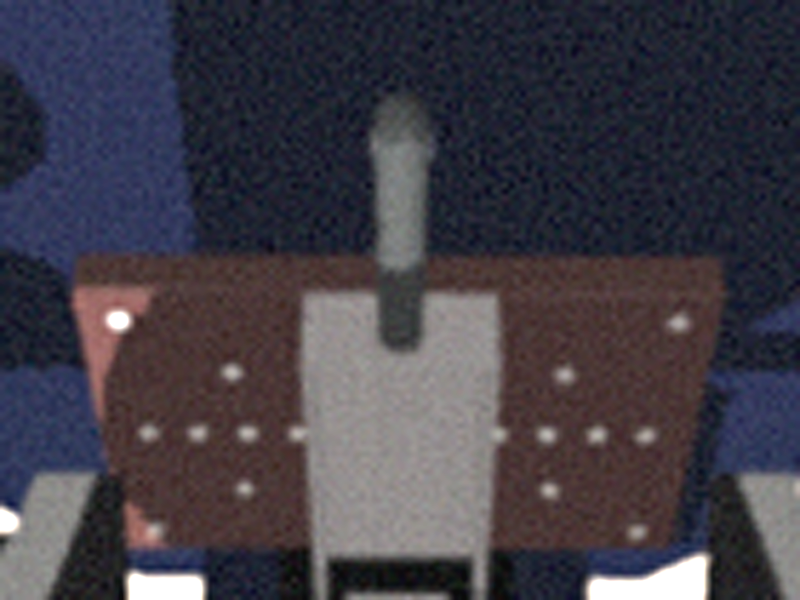

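The scoop is centred: its sides at columns 302–499 on a stage at 73–722 leave it under 1 mm off. Its back edge is on the stage's front edge, within about 1–2 mm, and it is straight and empty. One last check of the tray, then I'll hand in.

Run:
```python
from h import *
from station import *
import pickle
w,d,s=pickle.load(open('i10.pkl','rb'))
e=np.radians(5.85);e1=np.array([np.cos(e),np.sin(e),0]);e2=np.array([-np.sin(e),np.cos(e),0]);C=np.array([.559,.150,0])
for q in(d,s):
    P=cloud(q)-C;a=P@e1*1000;b=P@e2*1000;z=P[...,2]*1000
    inn=(abs(a)<26)&(abs(b)<26)&(z>-5)&(z<90);nb=(abs(a)<26)&(abs(b+63)<26)&(z>-5)&(z<90)
    print('cell n>9mm',(z[inn]>9).sum(),'of',inn.sum(),'zmax',np.percentile(z[inn],98),'neighbour z95',np.percentile(z[nb],90))
finish_job()
```

```text
Traceback (most recent call last):
IndexError: index -1 is out of bounds for axis 0 with size 0
```

The arm hides the tray in the top view, so I'll use the scene view.

Run:
```python
from h import *
from station import *
import pickle
w,d,s=pickle.load(open('i10.pkl','rb'));s9=pickle.load(open('i9.pkl','rb'))[1]
e=np.radians(5.85);e1=np.array([np.cos(e),np.sin(e),0]);e2=np.array([-np.sin(e),np.cos(e),0]);C=np.array([.559,.150,0])
for q in(s9,s):
    P=cloud(q)-C;a=P@e1*1000;b=P@e2*1000;z=P[...,2]*1000
    inn=(abs(a)<24)&(abs(b)<26)&(z>-5)&(z<90);nb=(abs(a)<24)&(abs(b+63)<24)&(z>-5)&(z<90)
    print((z[inn]>9).sum(),inn.sum(),[np.median(z[inn&(abs(b-y)<4)]) for y in(-22,-14,-6,2,10,18)] if inn.any() else '',nb.sum(),z[nb].max() if nb.any() else '')
```

```text
93 119 [np.float64(37.196496978802344), np.float64(29.15352215654865), np.float64(13.666887912022862), np.float64(12.301690009870025), np.float64(7.585021112085144), np.float64(16.303175486415245)] 66 45.1509402926622
94 120 [np.float64(34.678341381615624), np.float64(26.476129222960054), np.float64(13.1944409874033), np.float64(13.935123106666003), np.float64(10.794286480290571), np.float64(21.97262806768485)] 69 40.4467357092102
```

The pile hasn't changed and all of it is in the target cell. Handing in.

```bash
python3 -c "
from station import *
print(finish_job())"
```

```text
the job is handed in; nothing more can be done
None
```

I poured the three nuts into the white tray cell that holds the sample hex nut, set the empty scoop back on the stage, and handed the job in. The robot clock read about 21 s at the last look before hand-in.

- **Nuts:** I poured with the scoop tip about 8 mm above the tray rim. The nuts slid out at a tilt of about 24–26 degrees. The last depth readings show the nuts heaped in the target cell and below the rim, with the heap steady between two looks. Two lean upright against a divider.
- **Scoop:** It is empty and flat on the stage with its handle to the front. In the last picture it is under 1 mm off centre sideways and within about 1–2 mm front to back.
- **Contact:** The wrist force stayed at a few newtons, and no reading showed a knock against the stand. The fingers only touched the handle, and the gripper is open and clear.
- **Checks that failed or disagreed:**
  - The arm hid the tray from the top camera at the end, so the final nut check used the scene camera's depth alone. That view gives a heap, not a count of four separate nuts.
  - In that view the neighbouring cell's area read up to about 40–45 mm. I took this to be divider-edge pixels, because the earlier grid showed that cell's floor clear.
  - The early estimates of the lens axis differed by up to about 9 mm. I used the stage corners from the wrist camera, and the last picture agreed with them.

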